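Lay the blank candle in the painting cradle

TASK

Pick up the plain white candle that lies on the dark ribbed mat and lay it lengthwise in the empty wooden cradle, centred and resting in both notches, ready to be painted. Lower it into place rather than dropping it, and leave the painted candle and the blue candle where they are.

Things in the scene. Friction and masses are not known exactly. Their poses are not given: they have to be found in the camera images.
- white_candle: Plain white wax candle, undecorated: cylinder 40 mm in diameter, 180 mm long, about 0.2 kg, lying on its side in a groove of a dark ribbed mat (rib tops 9 mm, candle axis 25 mm above the table), pointing away from the robot within 12 degrees. Origin in its middle on the axis; x runs along it. The painted candle lies parallel to it, 104 mm away between axes.
- cradle: Empty wooden cradle, fixed. Base 160 mm long (x) by 74 wide (y), 8 thick; end supports 14 thick at x = +-60 mm (106 mm free between them for fingers), each with a 90-degree V notch, bottom 16, top edges 46 mm above the table, 60 wide at the top. Origin: centre of its underside. A seated candle lies along x, axis 44 mm above the table. x points away from the robot within 14 degrees.
- painted_candle: Bystander: candle of the same size, white with broad blue and narrow green painted bands, lying on the ribbed mat beside the plain one. Origin in its middle, x along it. To be left where it is.
- blue_candle: Bystander: dark blue candle of the same size, lying in the other, similar wooden cradle, 150 mm or more to one side of the empty one. Origin in its middle, x along it. To be left where it is.

How it is judged (in metres and radians):
At the end, for the whole second after the job is handed in: The plain white candle lies at rest in both notches of the empty cradle: its middle within 20 mm of the cradle's middle along its length and within 10 mm across it, its axis 36 to 52 mm above the table and within 10 degrees of the cradle's length (x of white_candle in the frame of cradle between -0.02 and 0.02 m and y of white_candle in the frame of cradle between -0.01 and 0.01 m and z of white_candle in the frame of cradle between 0.036 and 0.052 m and angle between the x axis of white_candle and the x axis of cradle, either way round below 0.17 rad and linear speed of white_candle below 0.03 m/s and angular speed of white_candle below 0.3 rad/s); the robot touches nothing.
It fails at once if the painted candle is moved more than 30 mm (distance of painted_candle from where it was at the start of the episode above 0.03 m).
It fails at once if the blue candle is moved more than 30 mm (distance of blue_candle from where it was at the start of the episode above 0.03 m).
It fails at once if the white candle is dropped: it falls faster than 0.7 m/s (about 25 mm of free fall) while the fingers do not hold it (contact force between white_candle and the fingers below 0.1 N and linear speed of white_candle above 0.7 m/s).
It also fails if it takes over 35 s, if anything falls off the work surface, if the arm or the gripper's body presses on something with over 40 N, if the wrist force passes 120 N, or if a joint passes its speed limit or range.

ROBOT

A 6-joint arm with a two-finger parallel gripper is mounted at the origin on the work surface. World frame = base frame: x ahead of the robot, y to its left, z up, the work surface at z = 0. Lengths are in mm, angles in rad, forces in N, time in s.
With the tool pointing down it reaches from about 350 to 775 mm from the base axis. Payload 7.3 kg.
Tool frame: the origin (TCP) lies on the mounting face of the last link; the fingertips stand 178 mm ahead of it and the grasp point (between the pads) lies 159 mm ahead of it; z points along the fingers, y is the line along which they close (so a half turn about z gives the same grasp; the last joint's range is limited). The gripper opens to 92 mm and grips with 3 to 60 N. Pads are 19 mm wide; open, the fingers measure 130 mm over their backs; the gripper's body (75 mm by 190 mm) begins 47 mm behind the grasp point.
Start: joints at [-1.407, 0.342, 1.524, -0, 1.275, -0.146], TCP at [160.076, -500.004, 404.741] pointing down, gripper open.
Joint ranges: [-2.53, 2.53], [-0.77, 2.02], [0.04, 2.7], [-1, 4.14], [0.28, 2.66], [-3.11, 3.11]. Speed limits (rad/s): [2.57, 2.57, 3.14, 3.14, 3.14, 3.14].

INTERFACE

Orientations are given as [roll, pitch, yaw] about the fixed x, y, z axes, in that order (R = Rz(yaw) Ry(pitch) Rx(roll)).
In Python, from plant import bot, imaging gives the robot as it stands (bot), with the cameras (imaging).
- The arm moves only by the shell command python3 shift.py 'ROWS'. ROWS is a JSON list of rows, 1 to 5 of them, each of 5 numbers: the finger opening in mm, then dx, dy, dz in mm, then a turn about the tool's z in rad; each row is the pose to reach, as a shift and turn from the pose commanded when the command began, along the tool's axes at that moment; what a row does not reach only later rows make up. A row lasts 1/8 s, in which the tool goes at most 62.5 mm and 0.188 rad, less where a joint would pass 70% of its speed; a pose out of reach is approached as far as the arm can. The fingers move at their own pace and stop on an object; the grip force is fixed at half the most. Time passes only in rows, so rows that do not move let the fingers close. It prints the time, the measured TCP pose, the force, the opening and the grip force at its end.
- bot.get_obs(): the state, without advancing time (a new reading comes with each control period).
- imaging.capture(name): name is "scene" or "top"; returns a dict with "color" (420x560x3 uint8, red, green, blue), "K" (3x3 intrinsics, pixels), "k1" (the pictures are not rectified: a ray, as slopes to the right and down, at radius r is drawn at 1 + k1 r^2 times it, then the intrinsics apply), "R" (3x3) and "t" (3): a world point X has camera coordinates R X + t. Camera axes: x right, y down, z forward; pixel columns grow to the right and rows downward; lengths in mm; the calibration is good to about 2 mm. A picture is of the moment at which its call begins. There is no depth.
- bot.close_job(): hands the job in; it is judged then, once.
The state is a dict: "time": time; "joint_positions": joint angles; "dq": joint speeds; "tau": joint torques, N m; "tool_pos": TCP position; "tcp_rot": TCP orientation; "contact_force": force on the tool from outside, world axes, zero at the start; "moment": the same for the moment, N m; "grip_width": finger opening in mm; "finger_force": force on a finger pad.
Only numpy, scipy, OpenCV 4.12 (cv2) and the standard library are available. Lean on these libraries where they do the work, as an engineer would, in place of code of your own. Each camera call takes 0.05 s, during which the arm holds its last target. There are 200 camera calls.

## Working session

There is one attempt and no reset: what is moved stays moved. The work goes in short steps, Python scripts to look and compute and a shell command to move; the robot and the scene stay as the last step left them, time stands still between calls to the robot, and variables do not carry over. Pictures are saved under pics/ and viewed, at most 10 in all, crops included, and the job is handed in when it is done.

```bash
mkdir -p pics; ls
cat > h.py <<'E'
import numpy as np, cv2
from plant import bot, imaging
def ray(c,u,v):
    K=np.array(c["K"]);R=np.array(c["R"]);t=np.array(c["t"])
    xd=np.array([(u-K[0,2])/K[0,0],(v-K[1,2])/K[1,1]]);x=xd.copy()
    for _ in range(30): x=xd/(1+c["k1"]*(x@x))
    return -R.T@t, R.T@np.r_[x,1]
def at(c,u,v,z):
    o,d=ray(c,u,v); return o+d*(z-o[2])/d[2]
def save(c,n): cv2.imwrite(f"pics/{n}.png",c["color"][:,:,::-1])
E
python3 - <<'E'
from h import *
import pickle
for n in("top","scene"):
    c=imaging.capture(n);save(c,n+"0");pickle.dump(c,open(n+"0.pkl","wb"));print(n,ray(c,280,210))
print(bot.get_obs())
E
```

```text
pics
plant.py
shift.py
top (array([362.34158836,   7.49025375, 801.85233529]), array([ 0.23673226, -0.01232708, -0.97167288]))
scene (array([971.36851723, 432.75484088, 616.82305267]), array([-0.53341561, -0.49651623, -0.68496395]))
{'time': 0.1, 'joint_positions': array([-1.40698547e+00,  3.42660175e-01,  1.52487075e+00,  7.60746262e-06,
        1.27538757e+00, -1.46001337e-01]), 'dq': array([-1.39198935e-03, -3.59407702e-03, -2.71413029e-03, -2.55242363e-05,
        2.11544890e-03,  1.99673905e-04]), 'tau': array([ 1.92255713e-03, -4.32003486e+01, -2.44693887e+01,  7.19511090e-02,
        5.25795948e-02, -5.39829011e-05]), 'tool_pos': array([ 160.06656296, -499.89648503,  404.12830818]), 'tcp_rot': array([-3.14028198e+00, -2.00084024e-04,  3.09809840e-01]), 'contact_force': array([ 0.13825352,  0.16025578, -0.39693853]), 'moment': array([-0.08685769, -0.00081152,  0.010345  ]), 'finger_force': 0.0, 'grip_width': 91.9865237513892}
```

View pics/top0.png

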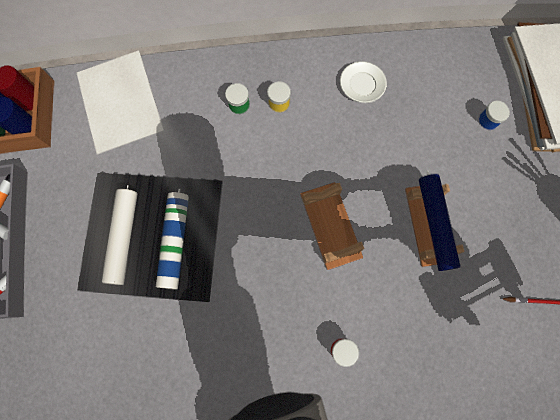

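View pics/scene0.png

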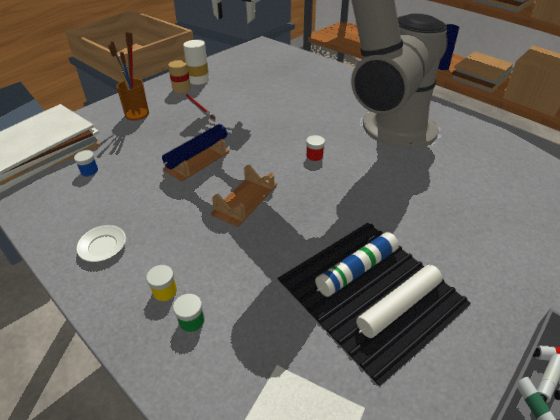

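The top view shows the white candle from about (125,187) to (115,284), the painted one at (172,240), the empty cradle at about (332,225) and the blue candle at (438,222). The scene view agrees. I'll enlarge the two areas that matter.

Run:
```python
import pickle,cv2,numpy as np
c=pickle.load(open("top0.pkl","rb"))["color"][:,:,::-1]
a=cv2.resize(c[170:300,80:200],None,fx=4,fy=4,interpolation=cv2.INTER_CUBIC)[:520,:400]
b=cv2.resize(c[170:300,290:380],None,fx=4,fy=4,interpolation=cv2.INTER_CUBIC)
cv2.imwrite("pics/crop0.png",np.hstack([a,b]))
s=pickle.load(open("scene0.pkl","rb"))["color"][:,:,::-1]
cv2.imwrite("pics/crop1.png",cv2.resize(s[150:240,190:300],None,fx=6,fy=6,interpolation=cv2.INTER_CUBIC))
```

```text
(no output)
```

View pics/crop0.png

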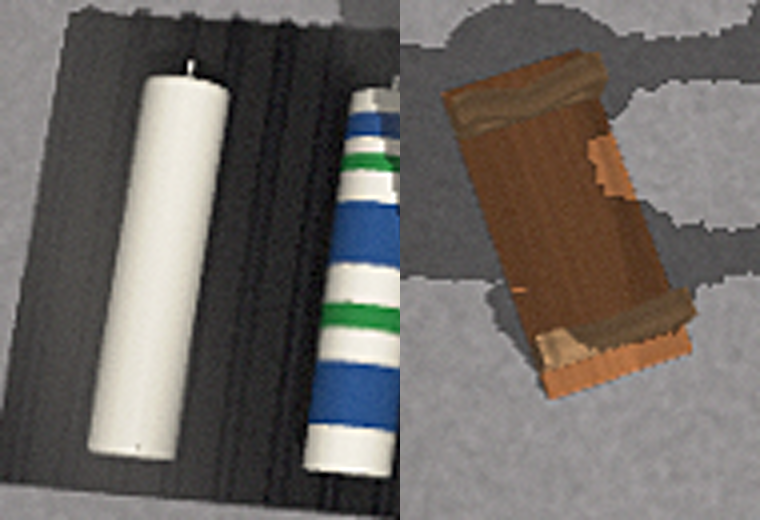

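View pics/crop1.png

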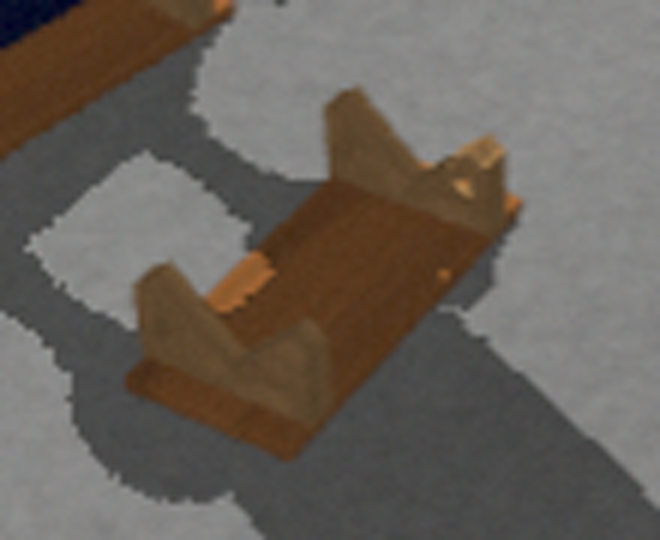

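Crop 0 (4x, offsets u 80/290, v 170) puts the candle corners at (146,78), (229,90), (88,452) and (175,461), and the cradle base corners at (443,95), (548,398) and (692,350). Crop 1 (6x, offset 190,150) puts the cradle base corners at (128,383), (290,460) and (520,205). I'll fit the poses next.

Run:
```python
from h import *
import pickle
T=pickle.load(open("top0.pkl","rb"));S=pickle.load(open("scene0.pkl","rb"))
g=lambda X,Y,s,ox,oy:((X+.5)/s-.5+ox,(Y+.5)/s-.5+oy)
P=[at(T,*g(X,Y,4,80,170),25) for X,Y in((146,78),(229,90),(88,452),(175,461))]
f=(P[0]+P[1])/2;n=(P[2]+P[3])/2
print(np.round(P,1));print("candle",(f+n)/2,np.linalg.norm(f-n),np.arctan2(*(f-n)[1::-1]),np.linalg.norm(P[0]-P[1]))
for z in(0,8):
  print("cradle z",z)
  for X,Y in((43,95),(148,398),(292,350)): print(" top",at(T,*g(X,Y,4,290,170),z).round(1))
  for X,Y in((128,383),(290,460),(520,205)): print(" scene",at(S,*g(X,Y,6,190,150),z).round(1))
print("notch supports top edges z46")
for X,Y in((45,95),(200,60),(205,85),(290,292),(140,335)): print(" top",at(T,*g(X,Y,4,290,170),46).round(1))
for X,Y in((155,265),(318,322),(345,90),(490,140)): print(" scene",at(S,*g(X,Y,6,190,150),46).round(1))
```

```text
[[628.8 314.6  25. ]
 [617.9 272.9  25. ]
 [448.2 346.3  25. ]
 [440.1 304.3  25. ]]
candle [533.76589263 309.50709335  25.        ] 181.94484895065077 -0.1741603816570783 43.147492744216
cradle z 0
 top [587.3 -46.7   0. ]
 top [432.  -79.3   0. ]
 top [ 447.1 -151.7    0. ]
 scene [ 600.6 -118.4    0. ]
 scene [587.6 -46.    0. ]
 scene [430.5 -82.1   0. ]
cradle z 8
 top [585.  -46.2   8. ]
 top [431.3 -78.4   8. ]
 top [ 446.3 -150.1    8. ]
 scene [ 605.4 -111.3    8. ]
 scene [592.5 -39.8   8. ]
 scene [437.6 -75.4   8. ]
notch supports top edges z46
 top [574.3 -44.5  46. ]
 top [ 583.5 -119.6   46. ]
 top [ 571.  -120.2   46. ]
 top [ 468.9 -145.6   46. ]
 top [456.8 -74.4  46. ]
 scene [ 582.3 -116.8   46. ]
 scene [564.  -52.1  46. ]
 scene [ 465.4 -141.    46. ]
 scene [450.5 -78.2  46. ]
```

The poses check out:

| Item | Centre (mm) | Yaw (rad) | Size check |
|---|---|---|---|
| Cradle | (516.6, -99.3) | 0.215 | about 160 x 73; both cameras agree |
| Candle | (533.8, 309.5) | -0.174 | 182 x 43 |

I'll swing over along a bowed path at height.

```bash
cat >> h.py <<'E'
def go(x,y,z,yaw):
    o=bot.get_obs();a=o["tcp_rot"][2];c,s=np.cos(a),np.sin(a)
    d=np.array([x,y,z])-o["tool_pos"];t=(a-yaw+np.pi/2)%np.pi-np.pi/2
    print("t%.2f"%o["time"],"pos",o["tool_pos"].round(1),o["tcp_rot"].round(3),"shift",[round(v,1) for v in(c*d[0]+s*d[1],s*d[0]-c*d[1],-d[2])],"turn",round(t,3),"rows",np.linalg.norm(d)/62.5)
E
python3 shift.py '[[92,277,-142,34,0.484],[92,277,-142,34,0.484],[92,277,-142,34,0.484],[92,277,-142,34,0.484],[92,277,-142,34,0.484]]'
python3 -c "
from h import *
go(500,20,340,-.174);go(533.8,309.5,300,-.174)"
```

```text
time: 0.72
tool_pos: [374.9, -285.4, 371.4]
tcp_rot: [3.142, 0.0, -0.175]
contact_force: [1.0, -0.5, -0.1]
grip_width: 91.8
finger_force: 0.0
t0.72 pos [ 374.9 -285.4  371.4] [ 3.142  0.    -0.175] shift [np.float64(70.1), np.float64(-322.5), np.float64(31.4)] turn -0.001 rows 5.304346956866818
t0.72 pos [ 374.9 -285.4  371.4] [ 3.142  0.    -0.175] shift [np.float64(53.1), np.float64(-613.5), np.float64(71.4)] turn -0.001 rows 9.918258781816292
```

```bash
python3 shift.py '[[92,14,-60,10,0],[92,28,-120,20,0],[92,42,-180,30,0],[92,56,-240,30,0],[92,66,-300,30,0]]'
python3 shift.py '[[92,0,-60,10,0],[92,0,-120,20,0],[92,-5,-180,30,0],[92,-10,-240,40,0],[92,-14,-300,40,0]]'
python3 -c "
from h import *
go(533.8,309.5,190,-.174)"
```

```text
time: 1.35
tool_pos: [491.4, -1.0, 341.4]
tcp_rot: [3.141, 0.0, -0.174]
contact_force: [1.0, 0.1, -0.0]
grip_width: 91.8
finger_force: 0.0
time: 1.98
tool_pos: [528.7, 296.8, 300.4]
tcp_rot: [3.14, 0.002, -0.174]
contact_force: [1.1, -0.7, 0.0]
grip_width: 91.8
finger_force: 0.0
t1.98 pos [528.7 296.8 300.4] [ 3.14e+00  2.00e-03 -1.74e-01] shift [np.float64(2.8), np.float64(-13.4), np.float64(110.4)] turn -0.0 rows 1.7794597982599074
```

```bash
python3 shift.py '[[92,3,-13,0,0],[92,3,-13,30,0],[92,3,-13,55,0],[92,3,-13,55,0]]'
python3 -c "
from h import *
go(533.8,309.5,190,-.174)
c=imaging.capture('scene');a=c['color'][180:390,250:500,::-1]
b=imaging.capture('top')['color'][150:300,60:240,::-1]
cv2.imwrite('pics/above.png',np.hstack([cv2.resize(a,(500,420)),cv2.resize(b,(300,250)) if 0 else np.vstack([cv2.resize(b,(300,250)),np.zeros((170,300,3),np.uint8)])]))"
```

```text
time: 2.48
tool_pos: [533.8, 306.1, 244.6]
tcp_rot: [3.138, 0.004, -0.175]
contact_force: [0.4, -0.7, -0.0]
grip_width: 91.7
finger_force: 0.0
t2.48 pos [533.8 306.1 244.6] [ 3.138  0.004 -0.175] shift [np.float64(-0.6), np.float64(-3.3), np.float64(54.6)] turn -0.001 rows 0.8749648176425594
```

View pics/above.png

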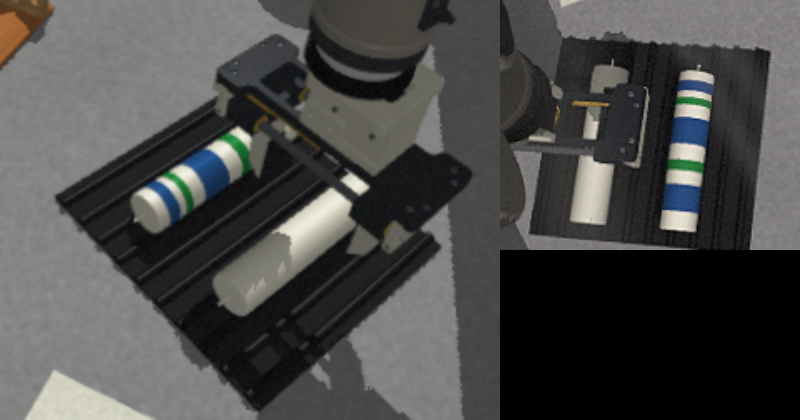

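The open fingers straddle the white candle near its middle, at (310,200) in the crop, and the painted candle is clear outside the left finger. I'll go down and close.

```bash
python3 shift.py '[[92,0,-3,20,0],[92,0,-3,40,0],[92,0,-3,54,0],[92,0,-3,54,0]]'
python3 shift.py '[[30,0,0,0,0],[30,0,0,0,0],[30,0,0,0,0],[30,0,0,0,0],[30,0,0,0,0]]'
python3 shift.py '[[30,0,0,0,0],[30,0,0,0,0],[30,0,0,0,0]]'
```

```text
time: 3.08
tool_pos: [534.9, 309.9, 192.5]
tcp_rot: [3.141, 0.001, -0.174]
contact_force: [1.2, -0.9, 0.5]
grip_width: 91.5
finger_force: 0.0
time: 3.7
tool_pos: [534.8, 310.1, 192.8]
tcp_rot: [3.142, -0.0, -0.174]
contact_force: [-0.7, -0.7, 0.0]
grip_width: 46.7
finger_force: 0.0
time: 4.08
tool_pos: [534.8, 309.6, 192.7]
tcp_rot: [3.14, 0.0, -0.174]
contact_force: [-0.4, -5.4, 2.3]
grip_width: 39.0
finger_force: 30.0
```

The grip holds (39 mm opening, 30 N). Next I'll lift and start toward the cradle.

```bash
python3 shift.py '[[30,0,0,15,0],[30,0,0,-15,0],[30,0,0,-50,0],[30,0,0,-100,0],[30,0,0,-110,0]]' >/dev/null & sleep 0; kill $! 2>/dev/null; wait 2>/dev/null; python3 -c "
from h import *
go(516.6,-99.3,300,.215)"
```

```text
t4.08 pos [534.8 309.6 192.7] [ 3.14   0.    -0.174] shift [np.float64(52.9), np.float64(405.9), np.float64(-107.3)] turn -0.389 rows 6.770203952058118
```

I typed the first row with the wrong sign (15 mm down), so I killed that command. The clock still reads 4.08 s and the pose hasn't changed, so none of it ran. Here is the correct lift.

```bash
python3 shift.py '[[30,0,0,-10,0],[30,0,0,-35,0],[30,0,0,-70,0],[30,0,0,-105,0],[30,0,0,-107,0]]'
python3 shift.py '[[30,10,40,0,-0.1],[30,20,90,0,-0.2],[30,30,140,0,-0.3],[30,40,190,0,-0.389],[30,40,220,0,-0.389]]'
python3 -c "
from h import *
go(516.6,-99.3,300,.215)"
```

```text
time: 4.7
tool_pos: [535.4, 310.8, 302.9]
tcp_rot: [-3.137, -0.005, -0.174]
contact_force: [-0.1, 0.3, -2.1]
grip_width: 39.4
finger_force: 30.0
time: 5.32
tool_pos: [535.8, 84.4, 298.4]
tcp_rot: [-3.141, 0.002, 0.214]
contact_force: [-0.4, 0.3, -2.6]
grip_width: 39.6
finger_force: 30.0
t5.33 pos [535.8  84.4 298.4] [-3.141e+00  2.000e-03  2.140e-01] shift [np.float64(-57.8), np.float64(175.4), np.float64(-1.6)] turn -0.001 rows 2.9554644706451434
```

```bash
python3 shift.py '[[30,-16,50,0,0],[30,-32,100,0,0],[30,-48,145,10,0],[30,-58,175,20,0],[30,-58,175,25,0]]'
python3 shift.py '[[30,0,0,0,0],[30,0,0,0,0]]'
python3 -c "
from h import *
import pickle
go(516.6,-99.3,211.7,.215)
S=imaging.capture('scene');T=imaging.capture('top');pickle.dump((S,T),open('pl.pkl','wb'))
a=cv2.resize(S['color'][80:240,160:320,::-1],(480,480),interpolation=2);b=cv2.resize(T['color'][140:300,270:375,::-1],(315,480),interpolation=2)
cv2.imwrite('pics/over.png',np.hstack([a,b]))"
```

```text
time: 5.95
tool_pos: [516.2, -98.5, 273.1]
tcp_rot: [-3.14, 0.002, 0.211]
contact_force: [-0.8, 0.5, -1.5]
grip_width: 39.5
finger_force: 30.0
time: 6.2
tool_pos: [516.9, -95.8, 274.6]
tcp_rot: [-3.141, 0.0, 0.216]
contact_force: [0.7, 0.0, -1.5]
grip_width: 39.2
finger_force: 30.0
t6.20 pos [516.9 -95.8 274.6] [-3.141  0.     0.216] shift [np.float64(-1.0), np.float64(3.4), np.float64(62.9)] turn 0.001 rows 1.0087127705529344
```

View pics/over.png

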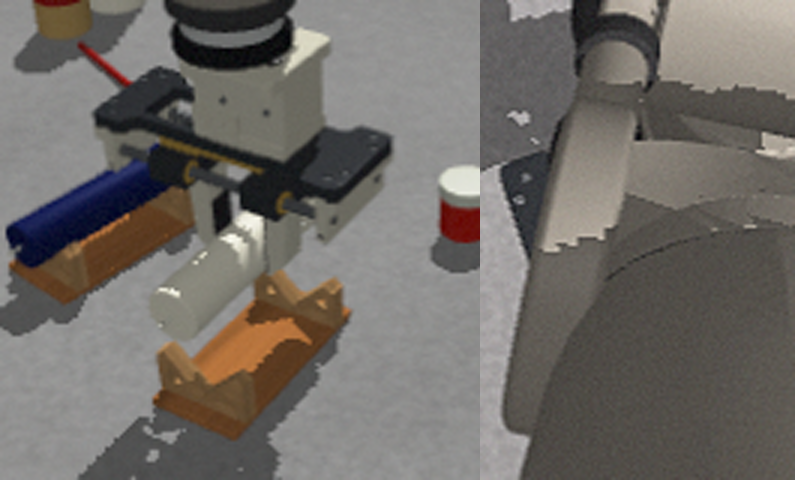

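The candle hangs level over the cradle, held across its middle. The gripper clears the blue candle. Its far end face is centred at about (174,313) in the 3x crop, so I'll check that against where the end should be.

```bash
python3 -c "
from h import *
import pickle
S,T=pickle.load(open('pl.pkl','rb'))
for X,Y in((174,313),(170,310),(178,316)): print(at(S,(X+.5)/3-.5+160,(Y+.5)/3-.5+80,106.9).round(1))
print(516.9+90*np.cos(.216),-95.8+90*np.sin(.216))"
```

```text
[601.8 -77.1 106.9]
[601.5 -81.4 106.9]
[602.  -72.9 106.9]
604.8086302493366 -76.51081319273909
```

The end lies within 3 mm of where it should be, so the candle is centred in the grip. I'll lower it.

```bash
python3 shift.py '[[30,0,3,0,0],[30,0,3,20,0],[30,0,3,40,0],[30,0,3,52,0],[30,0,3,52,0]]'
python3 shift.py '[[30,0,0,0,0],[30,0,0,2,0],[30,0,0,4,0]]'
python3 -c "
from h import *
go(516.6,-99.3,211.7,.215)"
```

```text
time: 6.92
tool_pos: [517.3, -99.7, 222.1]
tcp_rot: [-3.141, 0.001, 0.215]
contact_force: [0.8, -0.4, -1.3]
grip_width: 39.6
finger_force: 30.0
time: 7.3
tool_pos: [517.5, -99.8, 219.1]
tcp_rot: [3.141, -0.001, 0.215]
contact_force: [-0.3, 0.3, -2.1]
grip_width: 39.1
finger_force: 30.0
t7.30 pos [517.5 -99.8 219.1] [ 3.141e+00 -1.000e-03  2.150e-01] shift [np.float64(-0.7), np.float64(-0.7), np.float64(7.4)] turn -0.0 rows 0.11900725088977676
```

```bash
python3 shift.py '[[30,0,0,2,0],[30,0,0,4,0],[30,0,0,5,0],[30,0,0,6,0],[30,0,0,6,0]]'
python3 shift.py '[[30,0,0,1,0],[30,0,0,1.5,0],[30,0,0,1.5,0]]'
```

```text
time: 7.92
tool_pos: [517.4, -99.7, 212.9]
tcp_rot: [3.142, -0.0, 0.215]
contact_force: [-0.7, 1.1, 1.3]
grip_width: 38.8
finger_force: 30.0
time: 8.3
tool_pos: [517.3, -99.6, 212.7]
tcp_rot: [3.141, -0.001, 0.215]
contact_force: [-5.0, 3.0, 13.6]
grip_width: 39.0
finger_force: 30.0
```

The contact force has risen to 13.6 N upward at the expected height, so the candle is seated. I'll release it and rise.

```bash
python3 shift.py '[[80,0,0,0,0],[80,0,0,0,0],[80,0,0,0,0],[80,0,0,0,0],[80,0,0,0,0]]'
python3 shift.py '[[80,0,0,-15,0],[80,0,0,-50,0],[80,0,0,-100,0],[80,0,0,-140,0],[80,0,0,-150,0]]'
python3 shift.py '[[80,0,-60,0,0],[80,0,-120,0,0],[80,0,-180,0,0],[80,0,-200,0,0],[80,0,-200,0,0]]'
python3 -c "
from h import *
import pickle
S=imaging.capture('scene');T=imaging.capture('top');pickle.dump((S,T),open('fin.pkl','wb'))
a=cv2.resize(S['color'][100:240,160:300,::-1],(420,420),interpolation=2);b=cv2.resize(T['color'][150:290,280:400,::-1],(360,420),interpolation=2)
cv2.imwrite('pics/fin.png',np.hstack([a,b]))"
```

```text
time: 8.93
tool_pos: [517.4, -99.8, 211.1]
tcp_rot: [3.142, 0.0, 0.215]
contact_force: [0.6, -0.2, 0.1]
grip_width: 79.4
finger_force: 0.0
time: 9.55
tool_pos: [517.6, -99.8, 365.0]
tcp_rot: [3.138, -0.005, 0.215]
contact_force: [-0.7, -1.0, -0.3]
grip_width: 80.0
finger_force: 0.0
time: 10.18
tool_pos: [474.1, 96.9, 360.9]
tcp_rot: [-3.141, 0.001, 0.218]
contact_force: [0.1, 0.4, 1.1]
grip_width: 79.6
finger_force: 0.0
```

View pics/fin.png

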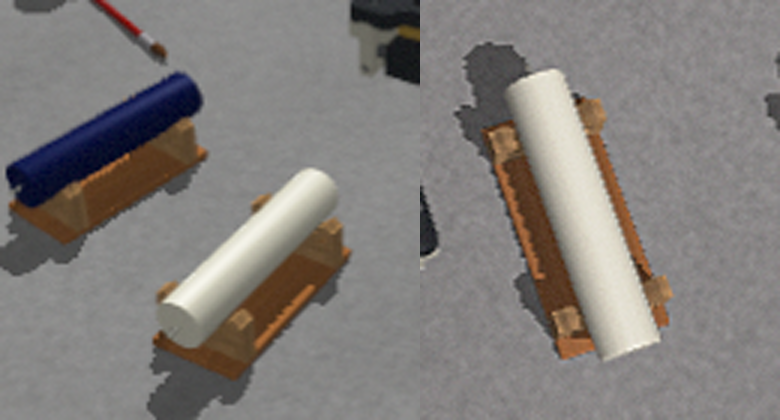

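The candle rests in both notches. In the top crop (3x, offset 280,150) its corners are at about (507,92), (563,70), (605,361) and (659,340). I'll check the position with numbers.

```bash
python3 -c "
from h import *
import pickle
S,T=pickle.load(open('fin.pkl','rb'))
P=[at(T,(X-420+.5)/3-.5+280,(Y+.5)/3-.5+150,44) for X,Y in((507,92),(563,70),(605,361),(659,340))]
f=(P[0]+P[1])/2;n=(P[2]+P[3])/2;m=(f+n)/2;d=m-[516.6,-99.3,44];c,s=np.cos(.215),np.sin(.215)
print(m,np.linalg.norm(f-n),np.arctan2(*(f-n)[1::-1])-.215,'in cradle',c*d[0]+s*d[1],c*d[1]-s*d[0])"
```

```text
[516.13385099 -99.61106063  44.        ] 180.05814993573608 -0.0075770303670481265 in cradle -0.52178056416891 -0.2044472043891632
```

The candle is centred to within 1 mm, so I'll hand the job in.

```bash
python3 -c "
from plant import bot, imaging
print(bot.close_job())"
```

```text
the job is handed in; nothing more can be done
None
```

The plain white candle rests in both notches of the empty cradle, measured within about 1 mm of centre and 0.5° of its length; I lowered it in, saw no sign of the painted or blue candle being moved, and handed the job in at about 10 s (no verdict was printed).

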